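Find the case with the transformer by its weight

ROBOT

A 6-joint arm with a two-finger parallel gripper is mounted at the origin on a cart in front of the work surface, level with it; the furniture and walls round the work are solid. World frame = base frame: x ahead of the robot, y to its left, z up, the work surface at z = 0. Lengths are in m, angles in rad, forces in N, time in s.
With the tool pointing down it reaches from about 0.375 to 0.975 m from the base axis. Payload 3.8 kg.
Tool frame: the origin (TCP) lies between the finger pads; the fingertips stand 17 mm ahead of it and the grasp point (between the pads) lies 2 mm behind it; z points along the fingers, y is the line along which they close (so a half turn about z gives the same grasp; the last joint's range is limited). The gripper opens to 85 mm and grips with 20 to 120 N. Pads are 22 mm wide; open, the fingers measure 114 mm over their backs; the gripper's body (76 mm by 85 mm) begins 54 mm behind the grasp point. The pads swing forward as they close: fully open they stand 13 mm farther back than shut.
Start: joints at [-1.34, 0.264, 1.604, -0, 1.274, -0.037], TCP at [0.179, -0.651, 0.248] pointing down, gripper open.
Joint ranges: [-2.63, 2.63], [-0.94, 2.18], [0.31, 2.57], [-1.31, 4.45], [0, 2.66], [-2.55, 2.55]. Speed limits (rad/s): [2.57, 2.57, 3.14, 3.14, 3.14, 3.14].

INTERFACE

Orientations are given as a rotation vector (axis times angle).
In Python, from workcell import bot gives the robot as it stands.
- The arm moves only by the tool play_rows, never from a script. Its argument "steps" is one flat list of numbers, 4 for each row, row after row: the shift along the tool's x, y, z in m, then the turn about the tool's z in rad. A call has 1 to 10 rows; each row is the pose to reach, as a shift and turn from the pose commanded when the call began, along the tool's axes at that moment; what a row does not reach only later rows make up. A row lasts 1/8 s, in which the tool goes at most 62.5 mm and 10.7 degrees, less where a joint would pass 70% of its speed; a pose out of reach is approached as far as the arm can. A call with a gripper value outside its range is refused whole. "jaw" is the closure in counts, from 0 (fully open) to 255 (shut), set as the call begins (left out, the last holds). The fingers move at their own pace and stop on an object; "grip_force" is the grip in N (left out, the last holds). Time passes only in rows, so rows that repeat a pose let the fingers close. It gives the time, the measured TCP pose, the force, the opening and the grip force at its end, in the units of the state.
- bot.read_state(): the state, without advancing time (a new reading comes with each control period).
- bot.read_camera(name): name is "side" or "top" or "wrist"; returns a dict with "pixels" (400x640x3 uint8, blue, green, red), "mtx" (3x3 intrinsics, pixels), "dist" ([k1, k2, p1, p2, k3] as OpenCV has them; the pictures are not rectified), "R" (3x3) and "t" (3): a world point X has camera coordinates R X + t. Camera axes: x right, y down, z forward; pixel columns grow to the right and rows downward; lengths in m; the calibration is good to about 2 mm. A picture is of the moment at which its call begins. There is no depth.
- bot.finish_job(): hands the job in; it is judged then, once.
The state is a dict: "time": time; "q": joint angles; "joint_vel": joint speeds; "joint_torque": joint torques, N m; "tool_pos": TCP position; "tcp_rot": TCP orientation; "wrist_force": force on the tool from outside, world axes, zero at the start; "torque": the same for the moment, N m; "width": opening from 0.0 (shut) to 1.0 (fully open); "grip_force": force on a finger pad.
Only numpy, scipy, OpenCV 4.12 (cv2) and the standard library are available. Lean on these libraries where they do the work, as an engineer would, in place of code of your own. Each camera call takes 0.05 s, during which the arm holds its last target. There are 200 camera calls.

TASK

Two look-alike aluminium cases stand on the bench, and only one has its transformer inside. Lift one off the bench and feel its weight, stand it upright on the small raised rubber-topped rest and let go of it, then lift the other and compare. Finish while holding the heavier one in the gripper, upright and still, a few centimetres above the middle of the bolted-down blue plate without touching it, ready to be mounted; the lighter one is left standing upright on the rest or on the bare bench. Do not knock a case over, and leave the other things on the bench where they are.

Things in the scene. Friction and masses are not known exactly. Their poses are not given: they have to be found in the camera images.
- case_a: one of two look-alike upright closed aluminium cases with a black top and a red foot piece on the -x side, 53 x 42 mm and 66 mm tall; origin at the centre of the underside, z up, the sides to grasp are flat, 38 mm apart along its y. Inside is either a transformer (the case then weighs 0.38 to 0.60 kg) or an empty bobbin (0.09 to 0.15 kg), loose by 1 to 4 mm; which case holds which cannot be seen and changes from run to run
- case_b: one of two look-alike upright closed aluminium cases with a black top and a red foot piece on the -x side, 53 x 42 mm and 66 mm tall; origin at the centre of the underside, z up, the sides to grasp are flat, 38 mm apart along its y. Inside is either a transformer (the case then weighs 0.38 to 0.60 kg) or an empty bobbin (0.09 to 0.15 kg), loose by 1 to 4 mm; which case holds which cannot be seen and changes from run to run
- rest: narrow raised rest, fixed to the bench: dark foot plate 84 x 84 x 6 mm, aluminium column, and a level table 62 mm (its x) by 52 mm (its y) with a black rubber top 60 mm above the bench; origin at the centre of its underside on the bench, directly below the middle of the table
- plate: flat blue-painted steel plate, 100 mm (its x) by 150 mm (its y), 12 mm thick, with four bolt heads near its corners up to 17 mm high, fixed to the bench; origin at the centre of its underside
- tape_roll: bystander: roll of black tape lying flat, 62 mm across, 19 mm high; origin under its centre
- panel_meter: bystander: black panel meter lying on its back, 52 x 62 x 29 mm; origin under its centre
- heatsink: bystander: black finned heat sink on an aluminium plate, 50 x 85 x 24 mm; origin under its centre
- side_cutters: bystander: small side cutters with blue handles, 39 x 126 mm, 10 mm high; origin under the centre
- battery: bystander: blue block battery lying down, 26 x 49 x 17 mm; origin under its centre
Mind the look-alikes: they are no part of the job. Leave any yellow look-alike of the case_a alone. Leave any green look-alike of the case_b alone.

How it is judged:
By the outcome, as a careful person would: the job done as asked, in the order asked, and still so for the second after the job is handed in, while the arm keeps its last pose, push and grip.
It also fails if it takes over 72 s, if anything falls off the work surface, if the arm or the gripper's body presses on something with over 40 N, if the wrist force passes 120 N, or if a joint passes its speed limit or range.

## Working session

There is one attempt and no reset: what is moved stays moved. The work goes in short steps, Python scripts to look and compute and a tool call to move; the robot and the scene stay as the last step left them, time stands still between calls to the robot, and variables do not carry over. Pictures are saved under pics/ and viewed, at most 10 in all, crops included, and the job is handed in when it is done.

Besides the shell and the picture viewer there is one more tool, called after "Call:" as name(argument=value, ...), one argument or row to a line, values as JSON. play_rows: Moves the arm, as the interface text tells. Its arguments: {"type":"object","properties":{"steps":{"type":"array"},"jaw":{"type":"number"},"grip_force":{"type":"number"}},"required":["steps"]}

```bash
mkdir -p pics; cat > h.py <<'E'
import numpy as np, cv2
from workcell import bot
def ray(c,uv):
    p=cv2.undistortPoints(np.array([[uv]],float),np.array(c["mtx"],float),np.array(c["dist"],float))[0,0]
    R=np.array(c["R"]);t=np.array(c["t"]).ravel()
    return -R.T@t, R.T@np.array([p[0],p[1],1.])
def onz(c,uv,z):
    o,d=ray(c,uv); return o+d*(z-o[2])/d[2]
def proj(c,X):
    return cv2.projectPoints(np.array(X,float).reshape(-1,3),cv2.Rodrigues(np.array(c["R"],float))[0],np.array(c["t"],float),np.array(c["mtx"],float),np.array(c["dist"],float))[0][:,0]
E
python3 - <<'E'
from h import *
for n in ("top","side"):
    c=bot.read_camera(n); cv2.imwrite(f"pics/{n}1.png",c["pixels"]); o,d=ray(c,(320,200)); print(n,o,d)
s=bot.read_state(); print(s)
E
```

```text
top [0.33319228 0.00890654 1.54122467] [ 0.14896495 -0.00819904 -0.9888271 ]
side [ 0.33758927 -0.86391511  0.7252739 ] [ 0.22662002  0.7537303  -0.61700765]
{'time': 0.1, 'q': array([-1.33989884e+00,  2.64694950e-01,  1.60522447e+00,  1.47532472e-05,
        1.27366556e+00, -3.68719540e-02]), 'joint_vel': array([-0.00017539, -0.00097119, -0.00307436, -0.00121536, -0.00029952,
        0.00127388]), 'joint_torque': array([-9.34658175e-06, -5.16708255e+01, -3.68590450e+01, -1.45457493e-04,
        6.31988427e-03, -1.52921712e-05]), 'tool_pos': array([ 0.17847426, -0.65034871,  0.24708192]), 'tcp_rot': array([-3.11151231e+00, -4.19084168e-01,  2.80903462e-04]), 'wrist_force': array([-0.98420215,  0.24241546, -0.76233832]), 'torque': array([-0.01523268, -0.01150252, -0.00274608]), 'grip_force': 0.0, 'width': 0.9985214175284943}
```

View pics/top1.png

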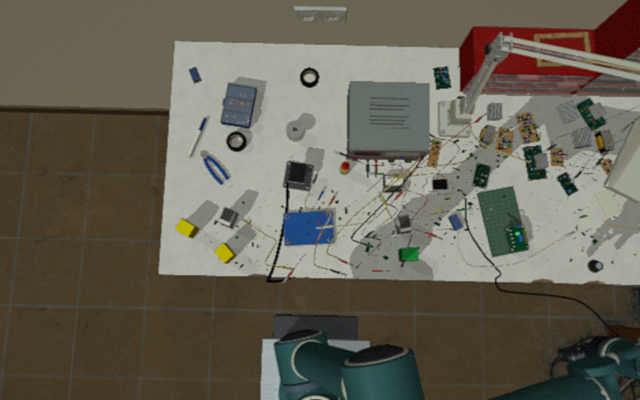

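View pics/side1.png

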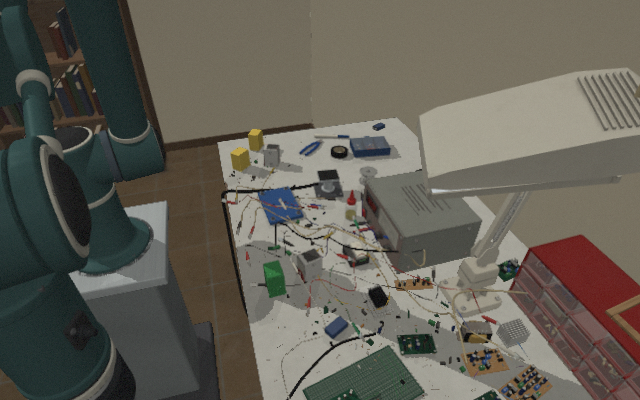

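The top view shows the grey cases near px (230,216) and (404,224), the rest at (298,173), the plate at (309,227), yellow look-alikes at (187,227) and (225,252), and a green one at (409,254). In the side view the cases are at (272,155) and (310,263), and the rest is at (328,183).

```bash
python3 - <<'E'
import cv2,numpy as np
t=cv2.imread("pics/top1.png");s=cv2.imread("pics/side1.png")
f=lambda a,x,y,w,h,k:cv2.resize(a[y:y+h,x:x+w],None,fx=k,fy=k,interpolation=cv2.INTER_CUBIC)
A=f(t,200,190,60,50,6.5);B=f(t,375,205,60,50,6.5);C=f(s,242,135,60,50,6.5);D=f(t,270,150,60,50,6.5)
D=f(s,280,240,60,50,6.5)
cv2.imwrite("pics/crop1.png",np.vstack([np.hstack([A,B]),np.hstack([C,D])])[:600])
cv2.imwrite("pics/crop2.png",np.hstack([f(t,275,150,65,100,6),f(s,300,160,65,50,6).repeat(1,0) if 0 else cv2.copyMakeBorder(f(s,300,160,65,50,6),0,300,0,0,cv2.BORDER_CONSTANT)]))
E
```

```text
(no output)
```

View pics/crop1.png

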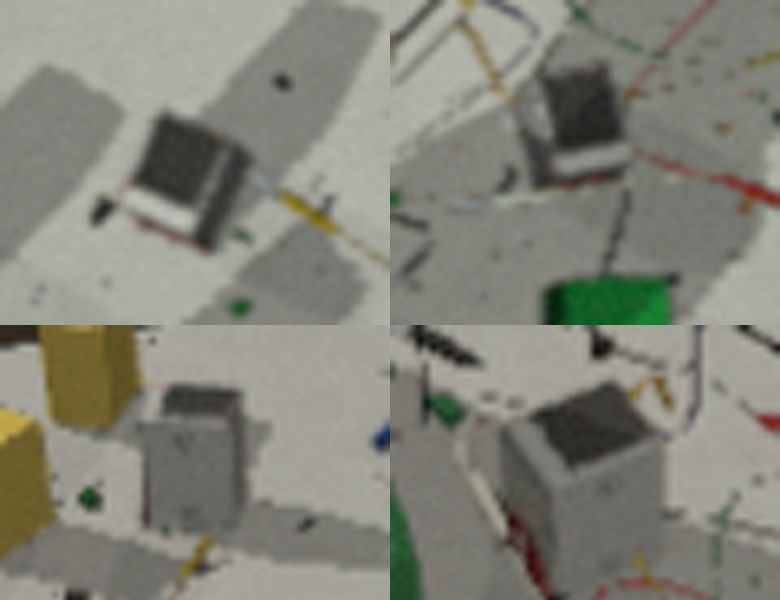

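View pics/crop2.png

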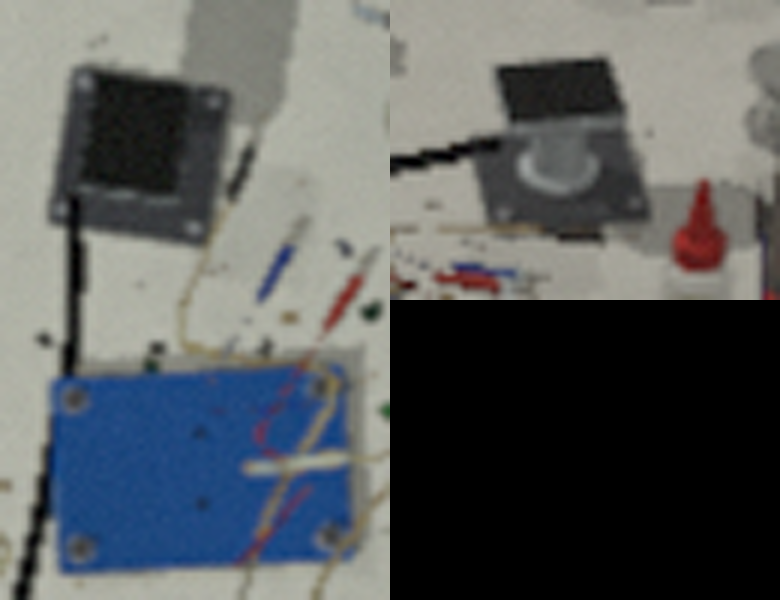

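The crops show both cases with a black top and a red foot facing the robot. Case tops in the top image are about px (228,214) and (404,221); the rest's black table spans px (289–306,162–182).

```bash
python3 - <<'E'
from h import *
c=bot.read_camera("top")
k=6.5
def pts(name,L,ox,oy,k,z):
    P=np.array([onz(c,(ox+x/k-.5,oy+y/k-.5),z)[:2] for x,y in L]); print(name,P.mean(0).round(4)); print(P.round(4).tolist(),[round(float(np.linalg.norm(P[i]-P[i-1])),4) for i in range(len(P))],[round(float(np.degrees(np.arctan2(*(P[i]-P[i-1])[::-1]))),1) for i in range(len(P))])
pts("L",[(165,115),(230,146),(198,210),(130,188)],200,190,6.5,.066)
pts("R",[(542,76),(608,66),(625,142),(558,155)],375-60,205,6.5,.066)
pts("rest",[(95,72),(190,82),(177,196),(80,184)],275,150,6,.060)
pts("restfoot",[(75,67),(230,92),(208,243),(50,222)],275,150,6,.006)
pts("plate",[(54,380),(347,366),(355,560),(60,573)],275,150,6,.012)
E
```

```text
L [0.5054 0.2676]
[[0.5278, 0.2758], [0.5143, 0.2458], [0.485, 0.2588], [0.4943, 0.2899]] [0.0364, 0.0329, 0.0321, 0.0324] [-22.8, -114.2, 156.0, 73.4]
R [ 0.4975 -0.2518]
[[0.5124, -0.2332], [0.5177, -0.2631], [0.4833, -0.2706], [0.4768, -0.2403]] [0.0364, 0.0304, 0.0351, 0.031] [11.3, -80.1, -167.7, 102.2]
rest [0.6402 0.0668]
[[0.671, 0.0879], [0.667, 0.0404], [0.609, 0.0454], [0.6139, 0.0937]] [0.0573, 0.0477, 0.0582, 0.0485] [-5.8, -94.8, 175.1, 84.1]
restfoot [0.6397 0.0659]
[[0.6857, 0.1012], [0.6743, 0.0207], [0.5949, 0.0302], [0.604, 0.1115]] [0.0824, 0.0813, 0.08, 0.0819] [-7.2, -98.0, 173.2, 83.6]
plate [0.4778 0.0293]
[[0.5216, 0.1065], [0.532, -0.042], [0.4337, -0.0477], [0.424, 0.1004]] [0.0978, 0.1489, 0.0985, 0.1485] [3.6, -86.0, -176.7, 93.8]
```

Call:
play_rows(
  steps=[0.03,-0.022,0,0,0.07,-0.051,0,0.02,0.115,-0.084,0,0.03,0.16,-0.116,0,0.04,0.205,-0.149,0,0.05,0.25,-0.182,0,0.06,0.295,-0.214,0,0.066,0.34,-0.247,0,0.066,0.385,-0.28,0,0.066,0.413,-0.3,0,0.066],
  jaw=0,
  grip_force=40,
)

```text
time: 1.4
tool_pos: [0.4986, -0.25, 0.2481]
tcp_rot: [-3.125, -0.319, -0.0]
wrist_force: [0.2, 0.4, 0.6]
width: 1.001
grip_force: 0.0
```

```bash
python3 - <<'E'
from h import *
c=bot.read_camera("wrist"); cv2.imwrite("pics/w1.png",c["pixels"]); s=bot.read_state(); print(s["time"],s["tool_pos"],s["tcp_rot"],s["wrist_force"],ray(c,(320,200)))
E
```

```text
1.45 [ 0.50052958 -0.24757908  0.24806565] [-3.12240496 -0.32061919 -0.0034255 ] [2.5825328  2.00007698 0.21809444] (array([ 0.56339744, -0.23700086,  0.37296525]), array([-0.25613624, -0.03698633, -0.96605803]))
```

View pics/w1.png

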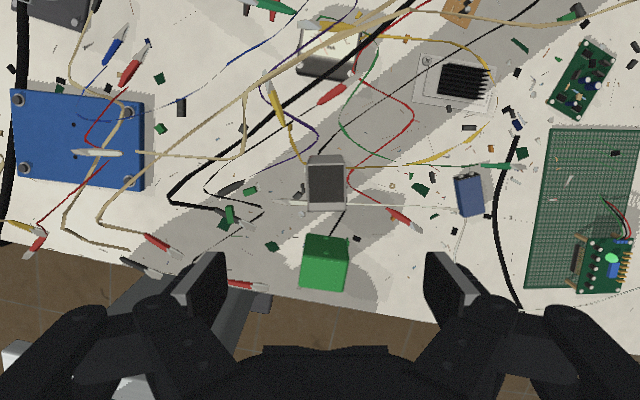

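The wrist view shows the right case's top spanning px (307–347, 156–211), with the black inset inside a light rim, and the green block behind it at (325,263).

```bash
python3 - <<'E'
from h import *
c=bot.read_camera("wrist"); g=c["pixels"]
cv2.imwrite("pics/w1c.png",cv2.resize(g[130:310,270:390],None,fx=3.3,fy=3.3,interpolation=cv2.INTER_CUBIC))
m=(g.max(2)<95).astype(np.uint8); m[:, :295]=0; m[:,360:]=0; m[:145]=0; m[220:]=0
m=cv2.morphologyEx(m,cv2.MORPH_OPEN,np.ones((7,7)))
cs=max(cv2.findContours(m,0,2)[0],key=cv2.contourArea)
b=cv2.boxPoints(cv2.minAreaRect(cs)); P=np.array([onz(c,p,.066)[:2] for p in b]); print(b.round(1).tolist(),P.round(4).tolist(),P.mean(0))
e=np.diff(P,axis=0); print(np.linalg.norm(e,axis=1),np.degrees(np.arctan2(e[:,1],e[:,0])))
gm=((g[...,1]>g[...,2]*1.6)&(g[...,1]>60)).astype(np.uint8); gm[:,:290]=0;gm[:,360:]=0;gm[:230]=0
x,y,w,h=cv2.boundingRect(gm);print(x,y,w,h,onz(c,(x,y+h/2),.066),onz(c,(x+w,y),.0), onz(c,(x+w/2,y),.066))
E
```

```text
[[311.0, 168.0], [345.0, 168.0], [345.0, 204.0], [311.0, 204.0]] [[0.513, -0.2315], [0.5195, -0.2626], [0.4853, -0.2702], [0.4787, -0.2382]] [ 0.49911727 -0.25062632]
[0.03183534 0.03498332 0.03275345] [ -78.27964798 -167.422263    101.73062378]
301 236 50 59 [ 0.4129014  -0.24064526  0.066     ] [ 0.43067466 -0.29364921  0.        ] [ 0.44942684 -0.25901271  0.066     ]
```

View pics/w1c.png

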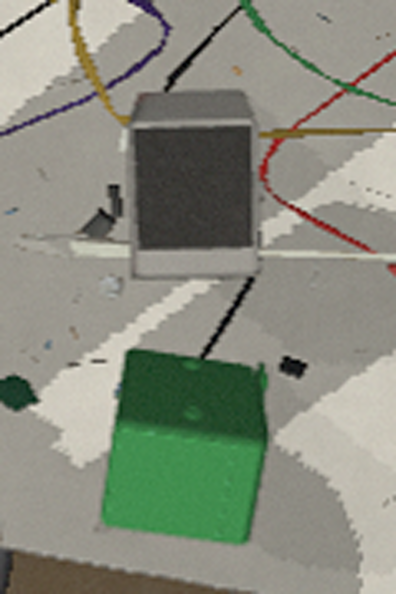

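```bash
python3 - <<'E'
from h import *
c=bot.read_camera("wrist"); f=lambda x,y:(270+x/3.3-.3,130+y/3.3-.3)
for n,q,z in [("front",(132,120),.066),("front",(256,120),.066),("back",(134,277),.066),("back",(260,272),.066),("frontlow",(190,92),.0),("backlow",(196,275),.0)]: print(n,onz(c,f(*q),z))
s=bot.read_state(); a=s["tcp_rot"]; R=cv2.Rodrigues(a)[0]
print(s["tool_pos"],R.round(3).tolist(), R.T@(np.array([.4945,-.2512,.04])-s["tool_pos"]))
E
```

```text
front [ 0.51284983 -0.23214972  0.066     ]
front [ 0.52002013 -0.26653168  0.066     ]
back [ 0.46729611 -0.24167082  0.066     ]
back [ 0.47636517 -0.27762454  0.066     ]
frontlow [ 0.51539233 -0.24878658  0.        ]
backlow [ 0.45178807 -0.26434202  0.        ]
[ 0.49807604 -0.2509525   0.24790916] [[0.979, 0.204, -0.001], [0.204, -0.979, 0.0], [-0.001, -0.0, -1.0]] [-0.00341251 -0.00041622  0.20791164]
```

Call:
play_rows(
  steps=[-0.004,0.001,0.02,0,-0.004,0.001,0.06,0,-0.004,0.001,0.1,0,-0.004,0.001,0.135,0,-0.004,0.001,0.165,0,-0.004,0.001,0.185,0,-0.004,0.001,0.2,0,-0.004,0.001,0.207,0,-0.004,0.001,0.208,0],
)

```text
time: 2.68
tool_pos: [0.4934, -0.2544, 0.04]
tcp_rot: [-3.125, -0.315, 0.001]
wrist_force: [-0.2, 0.8, -0.3]
width: 0.998
grip_force: 0.0
```

Call:
play_rows(
  steps=[0,0,0,0,0,0,0,0,0,0,0,0,0,0,0,0,0,0,0,0,0,0,0,0,0,0,0,0,0,0,0,0],
  jaw=255,
  grip_force=50,
)

```text
time: 3.68
tool_pos: [0.4945, -0.254, 0.0412]
tcp_rot: [3.125, 0.316, 0.002]
wrist_force: [0.2, 3.4, 6.5]
width: 0.436
grip_force: 51.4
```

Call:
play_rows(
  steps=[0,0,-0.005,0,0,0,-0.015,0,0,0,-0.035,0,0,0,-0.06,0,0,0,-0.085,0,0,0,-0.105,0,0,0,-0.115,0,0,0,-0.12,0,0,0,-0.12,0,0,0,-0.12,0],
)

```text
time: 4.92
tool_pos: [0.4931, -0.2538, 0.1592]
tcp_rot: [-3.125, -0.316, 0.002]
wrist_force: [-0.3, -0.1, -4.4]
width: 0.439
grip_force: 50.6
```

```bash
python3 - <<'E'
from h import *
F=[]
for i in range(6):
    c=bot.read_camera("wrist"); s=bot.read_state(); F.append(np.r_[s["wrist_force"],s["torque"]])
print(np.mean(F,0).round(3),np.std(F,0).round(3),s["tool_pos"],s["tcp_rot"],s["time"],s["grip_force"],s["width"],s["q"].round(3))
cv2.imwrite("pics/w2.png",c["pixels"])
c=bot.read_camera("side"); cv2.imwrite("pics/s2.png",c["pixels"])
E
```

```text
[-0.011  0.065 -5.438 -0.018  0.029  0.015] [0.297 0.523 0.137 0.026 0.011 0.022] [ 0.49363055 -0.25403518  0.15992185] [-3.12528120e+00 -3.16485055e-01  7.92458359e-04] 5.225 50.63512086868286 0.43954940878237225 [-0.52   0.112  1.954 -0.     1.077  0.849]
```

Call:
play_rows(
  steps=[0.008,-0.02,-0.01,0,0.02,-0.055,-0.02,0.05,0.034,-0.095,-0.03,0.1,0.049,-0.135,-0.03,0.15,0.064,-0.178,-0.03,0.2,0.08,-0.221,-0.03,0.25,0.094,-0.261,-0.03,0.29,0.105,-0.29,-0.03,0.307,0.1095,-0.304,-0.03,0.307,0.1095,-0.304,-0.03,0.307],
)

```text
time: 6.52
tool_pos: [0.54, 0.0665, 0.1905]
tcp_rot: [3.137, -0.161, 0.0]
wrist_force: [-0.3, 0.8, -5.4]
width: 0.441
grip_force: 51.3
```

```bash
python3 - <<'E'
from h import *
c=bot.read_camera("wrist"); cv2.imwrite("pics/w3.png",c["pixels"]); s=bot.read_state(); print(s["time"],s["tool_pos"],s["tcp_rot"],s["wrist_force"],proj(c,[.64,.066,.06]))
c=bot.read_camera("side"); print(proj(c,[.56,.066,.13]));I=c["pixels"]
cv2.imwrite("pics/s3.png",np.vstack([c["pixels"][100:250,200:460],cv2.imread("pics/w3.png")[0:300:1,100:360]])) 
cv2.imwrite("pics/c3.png",np.hstack([cv2.imread("pics/w3.png")[:400,:400],cv2.resize(I[80:230,230:380],(400,400))]))
E
```

```text
6.575 [0.53994046 0.06553386 0.19041061] [ 3.13657376e+00 -1.63098593e-01 -8.91007380e-05] [-0.34892943 -1.37679196 -4.22097946] [[310.85050182  64.70932419]]
[[301.25332546 158.27066795]]
```

View pics/c3.png

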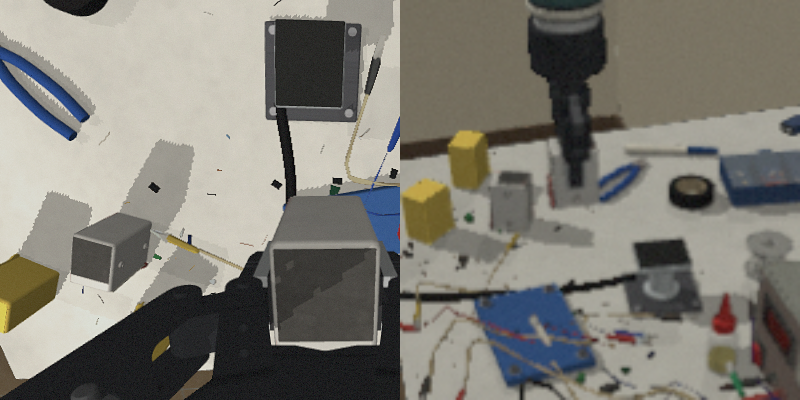

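The wrist picture shows the rest's rubber table at px (275–345, 20–107) and the held case, with its top at px (270–380, 245–348). The side view shows the case gripped upright.

```bash
python3 - <<'E'
from h import *
c=bot.read_camera("wrist"); s=bot.read_state(); R=cv2.Rodrigues(s["tcp_rot"])[0]; T=s["tool_pos"]
P=np.array([onz(c,p,.060) for p in [(276,20.5),(345,21),(341,108),(274.5,106)]]); print(P.round(4).tolist(),P.mean(0))
e=P-np.roll(P,1,0); print(np.linalg.norm(e,axis=1).round(4),np.degrees(np.arctan2(e[:,1],e[:,0])).round(1))
F=np.array([onz(c,p,.006) for p in [(265,22),(362,24),(359,121),(266,117)]]);print(F.mean(0),np.linalg.norm(F-np.roll(F,1,0),axis=1))
for p,z in [((270,248),.215),((380,243),.215),((272,346),.215),((380,346),.215),((290,197),.149),((362,196),.149)]: print(p,(R.T@(onz(c,p,z)-T)).round(4))
print(R.T@(np.r_[P.mean(0)[:2],T[2]]-T))
E
```

```text
[[0.672, 0.0854, 0.06], [0.6664, 0.037, 0.06], [0.6072, 0.0454, 0.06], [0.6139, 0.0946, 0.06]] [0.639859  0.0655825 0.06     ]
[0.0588 0.0487 0.0599 0.0496] [ -9.  -96.6 171.9  82.2]
[0.6406144  0.06449602 0.006     ] [0.07975187 0.08313759 0.08162711 0.08474626]
(270, 248) [ 0.0231 -0.018  -0.0248]
(380, 243) [ 0.0249  0.0179 -0.0247]
(272, 346) [-0.0151 -0.0191 -0.0247]
(380, 346) [-0.0152  0.0199 -0.0247]
(290, 197) [ 0.0234 -0.0181  0.0412]
(362, 196) [0.0239 0.0192 0.0413]
[ 9.93016556e-02 -1.14133687e-02 -2.88242467e-05]
```

Call:
play_rows(
  steps=[0.01,-0.001,0,0.01,0.03,-0.003,0,0.025,0.055,-0.006,0,0.025,0.08,-0.009,0,0.025,0.096,-0.011,0.005,0.025,0.102,-0.011,0.02,0.025,0.102,-0.011,0.045,0.025,0.102,-0.011,0.065,0.025,0.102,-0.011,0.078,0.025,0.102,-0.011,0.082,0.025],
)

```text
time: 7.92
tool_pos: [0.6416, 0.0658, 0.1067]
tcp_rot: [3.135, -0.204, -0.004]
wrist_force: [-0.1, -0.5, -5.6]
width: 0.441
grip_force: 51.4
```

Call:
play_rows(
  steps=[0,0,0.002,0,0,0,0.004,0,0,0,0.0055,0,0,0,0.0065,0,0,0,0.0065,0],
)

```text
time: 8.55
tool_pos: [0.6427, 0.0659, 0.1019]
tcp_rot: [-3.135, 0.204, -0.0]
wrist_force: [0.3, 0.3, -4.7]
width: 0.441
grip_force: 51.4
```

```bash
python3 - <<'E'
from h import *
F=[]
for i in range(3):
    c=bot.read_camera("side"); s=bot.read_state(); F.append(s["wrist_force"])
print(np.mean(F,0),s["tool_pos"],s["tcp_rot"],s["time"])
cv2.imwrite("pics/s4.png",cv2.resize(c["pixels"][110:220,270:400],None,fx=4.5,fy=4.5,interpolation=cv2.INTER_CUBIC))
E
```

```text
[-0.3127609  -0.18734288 -5.37524341] [0.64279417 0.06589182 0.10188482] [-3.13488957e+00  2.04417338e-01 -2.51206216e-04] 8.7
```

View pics/s4.png

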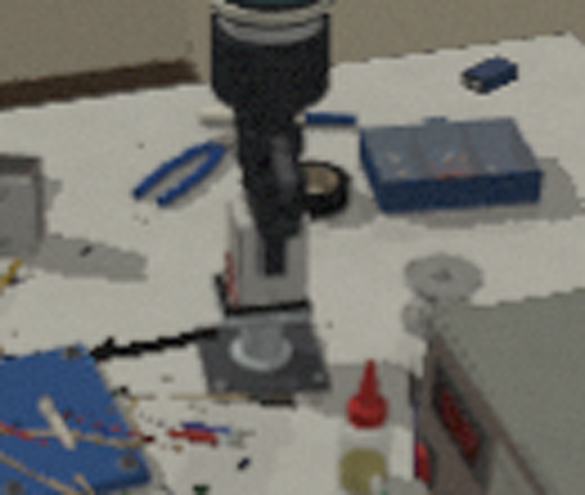

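The case stands over the rubber top at crop (265,305), well centred but not yet carrying load.

Call:
play_rows(
  steps=[0,0,0.0008,0,0,0,0.0012,0,0,0,0.0012,0],
)

```text
time: 9.07
tool_pos: [0.6429, 0.0659, 0.1013]
tcp_rot: [-3.135, 0.204, -0.001]
wrist_force: [-1.9, 0.7, 1.2]
width: 0.437
grip_force: 51.8
```

Call:
play_rows(
  steps=[0,0,0,0,0,0,0,0,0,0,0,0,0,0,0,0,0,0,0,0,0,0,0,0],
  jaw=0,
)

```text
time: 9.82
tool_pos: [0.6427, 0.0659, 0.1005]
tcp_rot: [3.135, -0.204, -0.0]
wrist_force: [-1.0, 0.1, 0.3]
width: 1.004
grip_force: 0.0
```

Call:
play_rows(
  steps=[0,0,-0.01,0,0,0,-0.03,0,0,0,-0.06,0,0,0,-0.09,0,0,0,-0.115,0,0,0,-0.13,0,0,0,-0.13,0,0,0,-0.13,0],
)

```text
time: 10.82
tool_pos: [0.6421, 0.0658, 0.2297]
tcp_rot: [3.135, -0.204, -0.002]
wrist_force: [-0.3, -0.2, -0.4]
width: 1.0
grip_force: 0.0
```

```bash
python3 - <<'E'
from h import *
c=bot.read_camera("wrist"); s=bot.read_state(); print(s["tool_pos"],s["tcp_rot"],s["time"],s["q"].round(2),s["wrist_force"])
d=bot.read_camera("side"); 
a=c["pixels"]; a=a[100:400,120:520]; b=cv2.resize(d["pixels"][110:220,240:390],(400,300))
cv2.imwrite("pics/c5.png",np.hstack([a,b]))
E
```

```text
[0.64184935 0.06583837 0.22906625] [ 3.13462915 -0.20434284 -0.00391814] 10.875 [0.06 0.22 1.69 0.   1.23 1.76] [ 0.44725714  0.6372528  -0.35964173]
```

View pics/c5.png

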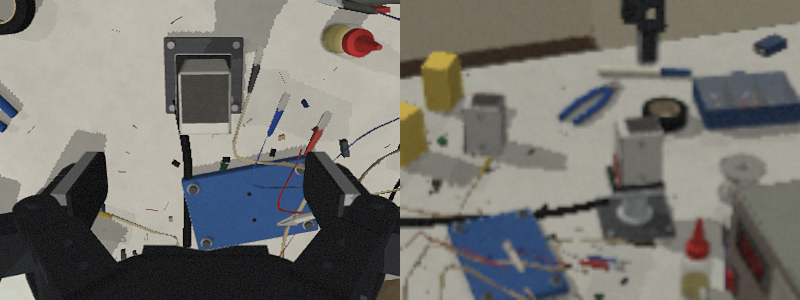

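The case stands upright on the rest (left view (203,95), right view (635,155)). Now I'll move to the other case.

Call:
play_rows(
  steps=[0,0,-0.01,-0.1,-0.015,-0.017,-0.02,-0.27,-0.035,-0.038,-0.02,-0.44,-0.055,-0.06,-0.02,-0.61,-0.075,-0.083,-0.02,-0.78,-0.095,-0.105,-0.02,-0.95,-0.115,-0.127,-0.02,-1.12,-0.135,-0.149,-0.02,-1.29,-0.155,-0.171,-0.02,-1.46,-0.165,-0.182,-0.02,-1.63],
)

```text
time: 12.18
tool_pos: [0.5012, 0.2687, 0.2492]
tcp_rot: [-2.291, -2.148, 0.003]
wrist_force: [1.2, -0.6, -0.2]
width: 1.0
grip_force: 0.0
```

Call:
play_rows(
  steps=[0,0,0,-0.17,0,0,0,-0.34,0,0,0,-0.51,0,0,0,-0.68,0,0,0,-0.85,0,0,0,-1.02,0,0,0,-1.16,0,0,0,-1.241,0,0,0,-1.241],
)

```text
time: 13.3
tool_pos: [0.5022, 0.2675, 0.2494]
tcp_rot: [-0.626, -3.077, 0.002]
wrist_force: [0.3, -0.3, 0.3]
width: 1.002
grip_force: 0.0
```

```bash
python3 - <<'E'
from h import *
c=bot.read_camera("wrist"); s=bot.read_state(); print(s["tool_pos"],s["tcp_rot"],s["time"],s["q"].round(2))
g=c["pixels"]; p0=proj(c,[[.505,.268,.066]])[0]; print(p0)
x,y=int(p0[0]),int(p0[1]); x0=max(x-80,0);y0=max(y-60,0)
np.save("w6.npy",g); print(x0,y0)
cv2.imwrite("pics/c6.png",np.hstack([cv2.resize(g[y0:y0+120,x0:x0+133],None,fx=3.3,fy=3.3,interpolation=cv2.INTER_CUBIC)[:396], cv2.resize(g,(360,225))[:,:].copy() if 0 else cv2.copyMakeBorder(cv2.resize(g,(360,225)),0,171,0,0,0)]))
E
```

```text
[0.50230399 0.2675384  0.24952817] [-6.27472021e-01 -3.07680179e+00  1.73263151e-03] 13.35 [ 0.45  0.06  1.83 -0.    1.25 -0.72]
[327.28375087 186.26389378]
247 126
```

View pics/c6.png

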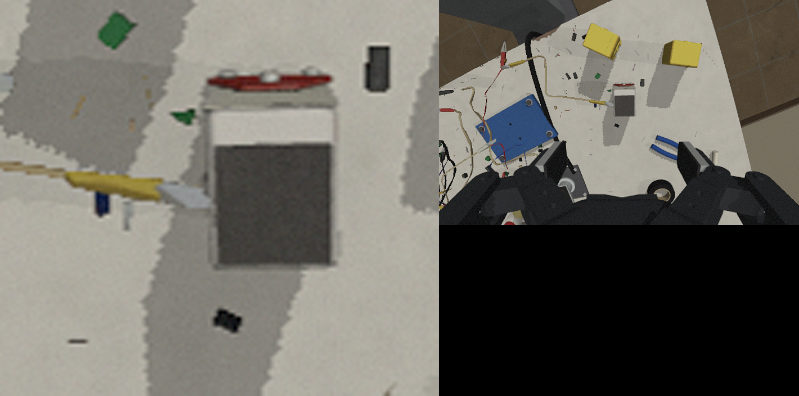

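The left case appears well aligned in the crop: top outline (207–336, 109–268), red foot at (270,80). No picture views remain, so from here I use numbers only.

```bash
python3 - <<'E'
from h import *
c=bot.read_camera("wrist"); s=bot.read_state(); R=cv2.Rodrigues(s["tcp_rot"])[0]; T=s["tool_pos"]
f=lambda x,y:(247+x/3.3-.3,126+y/3.3-.3)
P=np.array([onz(c,f(*p),.066) for p in [(207,110),(335,109),(337,268),(212,268)]])
B=np.array([onz(c,f(*p),.066) for p in [(215,146),(330,145),(331,264),(217,266)]])
for Q in (P,B): print(((Q-T)@R).round(4)[:,:2].tolist(),((Q.mean(0)-T)@R).round(4))
E
```

```text
[[0.0235, -0.015], [0.0238, 0.0212], [-0.0231, 0.0226], [-0.0231, -0.0142]] [0.0003 0.0036 0.1838]
[[0.0132, -0.0129], [0.0135, 0.0199], [-0.0218, 0.0208], [-0.0224, -0.0127]] [-0.0044  0.0038  0.1837]
```

Call:
play_rows(
  steps=[0,0.004,0.02,-0.02,0,0.004,0.06,-0.02,0,0.004,0.1,-0.02,0,0.004,0.135,-0.02,0,0.004,0.165,-0.02,0,0.004,0.185,-0.02,0,0.004,0.2,-0.02,0,0.004,0.207,-0.02,0,0.004,0.208,-0.02],
)

```text
time: 14.52
tool_pos: [0.5046, 0.2716, 0.0427]
tcp_rot: [0.595, 3.084, 0.0]
wrist_force: [0.9, -0.4, -0.2]
width: 1.0
grip_force: 0.0
```

Call:
play_rows(
  steps=[0,0,0,0,0,0,0,0,0,0,0,0,0,0,0,0,0,0,0,0,0,0,0,0,0,0,0,0,0,0,0,0],
  jaw=255,
  grip_force=50,
)

```text
time: 15.52
tool_pos: [0.5051, 0.2718, 0.0435]
tcp_rot: [0.594, 3.084, 0.001]
wrist_force: [0.4, -0.5, 5.8]
width: 0.441
grip_force: 50.7
```

Call:
play_rows(
  steps=[0,0,-0.005,0,0,0,-0.015,0,0,0,-0.03,0,0,0,-0.045,0,0,0,-0.055,0,0,0,-0.06,0,0,0,-0.06,0,0,0,-0.06,0],
)

```text
time: 16.52
tool_pos: [0.5039, 0.2712, 0.1021]
tcp_rot: [-0.594, -3.084, 0.001]
wrist_force: [-0.5, 0.0, -1.0]
width: 0.441
grip_force: 50.2
```

```bash
python3 - <<'E'
from h import *
F=[]
for i in range(6):
    c=bot.read_camera("wrist"); s=bot.read_state(); F.append(s["wrist_force"])
print(np.mean(F,0).round(3),s["tool_pos"],s["tcp_rot"],s["time"],s["grip_force"],s["width"],s["q"].round(3))
E
```

```text
[-0.096  0.308 -1.615] [0.50411528 0.27135448 0.10222961] [-5.94520454e-01 -3.08427796e+00  5.90457308e-04] 16.825 50.205888748168945 0.44179428923831887 [ 0.45   0.207  1.962  0.     0.973 -0.74 ]
```

1.6 N against 5.4 N: the first case, now on the rest, is the heavier one. I'll put this one back down.

Call:
play_rows(
  steps=[0,0,0.008,0,0,0,0.023,0,0,0,0.038,0,0,0,0.049,0,0,0,0.055,0,0,0,0.0575,0,0,0,0.059,0,0,0,0.0595,0,0,0,0.0595,0],
)

```text
time: 17.95
tool_pos: [0.5046, 0.2716, 0.0435]
tcp_rot: [0.594, 3.084, 0.001]
wrist_force: [-0.4, 0.5, -0.6]
width: 0.437
grip_force: 50.3
```

Call:
play_rows(
  steps=[0,0,0.0005,0,0,0,0.001,0,0,0,0.001,0],
)

```text
time: 18.32
tool_pos: [0.5046, 0.2716, 0.0435]
tcp_rot: [0.594, 3.084, 0.001]
wrist_force: [-3.0, -1.9, 7.9]
width: 0.441
grip_force: 51.2
```

Call:
play_rows(
  steps=[0,0,0,0,0,0,0,0,0,0,0,0,0,0,0,0,0,0,0,0,0,0,0,0],
  jaw=0,
)

```text
time: 19.08
tool_pos: [0.5043, 0.2714, 0.042]
tcp_rot: [-0.595, -3.085, 0.0]
wrist_force: [0.4, 0.3, -0.6]
width: 0.999
grip_force: 0.0
```

Call:
play_rows(
  steps=[0,0,-0.01,0,0,0,-0.03,0,0,0,-0.06,0,0,0,-0.1,0,0,0,-0.14,0,0,0,-0.175,0,0,0,-0.2,0,0,0,-0.208,0,0,0,-0.208,0],
)

```text
time: 20.2
tool_pos: [0.5045, 0.2716, 0.2511]
tcp_rot: [0.594, 3.084, 0.002]
wrist_force: [0.3, -0.0, -0.7]
width: 1.001
grip_force: 0.0
```

```bash
python3 - <<'E'
from h import *
c=bot.read_camera("wrist"); g=c["pixels"]; s=bot.read_state(); print(s["tool_pos"],s["tcp_rot"],s["time"],s["wrist_force"],s["q"].round(2))
p=proj(c,[.504,.271,.066])[0].astype(int); x0,y0=p-40
m=(g[y0:y0+80,x0:x0+80].max(2)<95).astype(np.uint8); m=cv2.morphologyEx(m,cv2.MORPH_OPEN,np.ones((7,7)))
r=cv2.minAreaRect(max(cv2.findContours(m,0,2)[0],key=cv2.contourArea)); print(r,x0,y0,onz(c,np.array(r[0])+[x0,y0],.066))
hsv=cv2.cvtColor(g,cv2.COLOR_BGR2HSV)[y0:y0+80,x0:x0+80]; rm=((hsv[...,1]>120)&((hsv[...,0]<8)|(hsv[...,0]>172)))
print("red",rm.sum(),np.argwhere(rm).mean(0))
E
```

```text
[0.50395052 0.27127298 0.24978401] [-5.94538676e-01 -3.08444323e+00  3.78753129e-04] 20.25 [ 0.93906432 -0.36972641 -0.46897155] [ 0.45  0.07  1.83  0.    1.25 -0.74]
((41.0, 44.5), (35.0, 34.0), 90.0) 284 142 [0.507674   0.27015744 0.066     ]
red 103 [ 7.2815534  40.33980583]
```

Call:
play_rows(
  steps=[-0.015,-0.01,0,-0.03,-0.045,-0.03,0,-0.07,-0.08,-0.054,0,-0.12,-0.115,-0.078,0,-0.17,-0.15,-0.102,0,-0.21,-0.18,-0.122,0,-0.24,-0.199,-0.135,0,-0.25,-0.205,-0.139,0,-0.25,-0.205,-0.139,0,-0.25],
)

```text
time: 21.38
tool_pos: [0.6423, 0.0662, 0.2487]
tcp_rot: [-0.206, -3.132, -0.0]
wrist_force: [-0.0, 0.5, -0.3]
width: 0.999
grip_force: 0.0
```

```bash
python3 - <<'E'
from h import *
c=bot.read_camera("wrist"); g=c["pixels"]; s=bot.read_state(); a=s["tcp_rot"];R=cv2.Rodrigues(a)[0];T=s["tool_pos"]; print(T,a,s["time"],s["q"].round(2))
p=proj(c,[.64,.066,.126])[0].astype(int); x0,y0=p-55;print(p)
m=(g[y0:y0+110,x0:x0+110].max(2)<95).astype(np.uint8); m=cv2.morphologyEx(m,cv2.MORPH_OPEN,np.ones((7,7)))
for k in cv2.findContours(m,0,2)[0]:
    r=cv2.minAreaRect(k); print(r,onz(c,np.array(r[0])+[x0,y0],.126),R.T@(onz(c,np.array(r[0])+[x0,y0],.126)-T))
print(R.T@(np.array([.6427,.0659,.1015])-T))
E
```

```text
[0.64219897 0.06676572 0.24908297] [-2.05154887e-01 -3.13288271e+00 -3.98852887e-04] 21.425 [ 0.06  0.21  1.67  0.    1.27 -1.38]
[324 197]
((55.96882247924805, 65.03326416015625), (43.78367233276367, 43.074363708496094), 88.15238952636719) [0.64742694 0.0651588  0.126     ] [-0.00564054 -0.00092654  0.12307175]
((63.5, 12.0), (6.0, 7.0), 90.0) [0.60728524 0.07617227 0.126     ] [0.03559453 0.00475801 0.12315543]
((48.0, 12.0), (6.0, 8.0), 90.0) [0.60575897 0.06468657 0.126     ] [ 0.03560993 -0.00682864  0.12315403]
((57.0, 28.0), (56.0, 74.0), 90.0) [0.61863389 0.069772   0.126     ] [ 2.35081737e-02 -1.07627685e-04  1.23130508e-01]
[-0.00090661 -0.00081112  0.14758134]
```

Call:
play_rows(
  steps=[-0.001,-0.001,0.02,0,-0.001,-0.001,0.05,0,-0.001,-0.001,0.08,0,-0.001,-0.001,0.105,0,-0.001,-0.001,0.125,0,-0.001,-0.001,0.14,0,-0.001,-0.001,0.146,0,-0.001,-0.001,0.1465,0,-0.001,-0.001,0.1465,0],
)

```text
time: 22.55
tool_pos: [0.6447, 0.0651, 0.1047]
tcp_rot: [0.205, 3.133, 0.0]
wrist_force: [0.2, 0.4, 0.4]
width: 0.996
grip_force: 0.0
```

Call:
play_rows(
  steps=[0,0,0,0,0,0,0,0,0,0,0,0,0,0,0,0,0,0,0,0,0,0,0,0,0,0,0,0,0,0,0,0],
  jaw=255,
  grip_force=50,
)

```text
time: 23.55
tool_pos: [0.6442, 0.0652, 0.1041]
tcp_rot: [0.205, 3.134, 0.0]
wrist_force: [-0.7, 2.1, 5.2]
width: 0.439
grip_force: 51.1
```

Call:
play_rows(
  steps=[0,0,-0.005,0,0,0,-0.015,0,0,0,-0.03,0,0,0,-0.045,0,0,0,-0.055,0,0,0,-0.06,0,0,0,-0.06,0,0,0,-0.06,0],
)

```text
time: 24.55
tool_pos: [0.6433, 0.0651, 0.1629]
tcp_rot: [-0.205, -3.134, 0.0]
wrist_force: [0.6, -0.1, -4.4]
width: 0.437
grip_force: 50.5
```

```bash
python3 - <<'E'
from h import *
F=[]
for i in range(4):
    c=bot.read_camera("wrist"); s=bot.read_state(); F.append(s["wrist_force"])
T=s["tool_pos"];R=cv2.Rodrigues(s["tcp_rot"])[0]
print(np.mean(F,0).round(3),T,s["tcp_rot"],s["time"],s["grip_force"],s["width"])
g=c["pixels"];hsv=cv2.cvtColor(g,cv2.COLOR_BGR2HSV)
# plate from top camera: blue mask
t=bot.read_camera("top");h=cv2.cvtColor(t["pixels"],cv2.COLOR_BGR2HSV)
m=((h[...,0]>100)&(h[...,0]<125)&(h[...,1]>140)).astype(np.uint8); m[:195]=0;m[260:]=0;m[:,:265]=0;m[:,350:]=0
m=cv2.morphologyEx(m,cv2.MORPH_CLOSE,np.ones((9,9)));r=cv2.minAreaRect(cv2.findNonZero(m)); b=cv2.boxPoints(r)
P=np.array([onz(t,q,.012) for q in b]);C=P.mean(0);print(r,C,np.linalg.norm(np.diff(P,axis=0),axis=1))
# target: case origin over C, case origin is 3 mm behind grasp on case -x (tool +x now)
print(R.T@(np.r_[C[:2],.1]-T))
E
```

```text
[ 5.00e-03 -1.04e-01 -5.34e+00] [0.6434456  0.06508519 0.16290435] [-2.05202125e-01 -3.13377503e+00  2.33099803e-04] 24.75 50.484318137168884 0.4390747562084604
((325.1089172363281, 227.089111328125), (30.647146224975586, 13.532506942749023), 84.2894058227539) [ 0.48105408 -0.02096507  0.012     ] [0.04125652 0.09323521 0.04087755]
[ 0.14971477 -0.10647786  0.0630917 ]
```

```bash
python3 - <<'E'
from h import *
t=bot.read_camera("top");h=cv2.cvtColor(cv2.imread("pics/top1.png"),cv2.COLOR_BGR2HSV)
m=((h[...,0]>100)&(h[...,0]<125)&(h[...,1]>140)).astype(np.uint8); m[:204]=0;m[255:]=0;m[:,:270]=0;m[:,345:]=0
m=cv2.morphologyEx(m,cv2.MORPH_OPEN,np.ones((3,3)));m=cv2.morphologyEx(m,cv2.MORPH_CLOSE,np.ones((11,11)))
r=cv2.minAreaRect(cv2.findNonZero(m)); P=np.array([onz(t,q,.012) for q in cv2.boxPoints(r)]);print(r,P.mean(0),np.linalg.norm(np.diff(P,axis=0),axis=1))
E
```

```text
((307.3982238769531, 227.86199951171875), (31.345434188842773, 49.039676666259766), 87.27368927001953) [0.47753954 0.03262101 0.012     ] [0.14934623 0.09536958 0.1479357 ]
```

Call:
play_rows(
  steps=[0.01,-0.004,0,-0.02,0.03,-0.011,0,-0.05,0.055,-0.02,0,-0.09,0.08,-0.029,0,-0.12,0.105,-0.038,0,-0.15,0.13,-0.047,0.01,-0.18,0.147,-0.054,0.025,-0.193,0.1564,-0.057,0.04,-0.193,0.1564,-0.057,0.055,-0.193,0.1564,-0.057,0.065,-0.193],
)

```text
time: 26.1
tool_pos: [0.4817, 0.029, 0.0977]
tcp_rot: [-0.098, 3.14, 0.0]
wrist_force: [0.6, 0.4, -4.4]
width: 0.442
grip_force: 50.8
```

Call:
play_rows(
  steps=[0,0,0.003,0,0,0,0.005,0,0,0,0.005,0,0,0,0.005,0,0,0,0.005,0,0,0,0.005,0],
)

```text
time: 26.85
tool_pos: [0.4814, 0.029, 0.0938]
tcp_rot: [-0.098, 3.14, 0.0]
wrist_force: [-0.3, 0.3, -5.0]
width: 0.439
grip_force: 50.7
```

```bash
python3 - <<'E'
from h import *
c=bot.read_camera("side"); g=c["pixels"]; s=bot.read_state(); print(s["tool_pos"],s["tcp_rot"],s["time"],s["wrist_force"],s["width"],s["joint_vel"].round(3))
h=cv2.cvtColor(g,cv2.COLOR_BGR2HSV)
m=((h[...,0]>100)&(h[...,0]<125)&(h[...,1]>120)).astype(np.uint8)[180:230,250:310]
print("blue bbox",cv2.boundingRect(m), "plate corners",proj(c,[[.5216,.1065,.012],[.532,-.042,.012],[.4337,-.0477,.012],[.424,.1004,.012]]).round().tolist())
print("light-case", proj(c,[.504,.271,.066]))
cv2.imwrite("pics/final.png",g)
E
```

```text
[0.48140647 0.02897868 0.09375393] [-9.76332044e-02  3.13979670e+00  2.85766665e-06] 26.9 [ 0.14459348 -0.24011085 -4.82878781] 0.4393340810989039 [-0.     0.     0.002 -0.002  0.     0.001]
blue bbox (8, 9, 45, 36) plate corners [[287.0, 186.0], [302.0, 214.0], [269.0, 222.0], [257.0, 192.0]]
light-case [[270.52666381 145.9634087 ]]
```

```bash
python3 -c "
from workcell import bot
print(bot.finish_job())"
```

```text
the job is handed in; nothing more can be done
None
```

I handed the job in with the heavier case (about 0.55 kg) held upright and still about 4 cm above the middle of the blue plate; the lighter one (about 0.16 kg) is standing upright on the bench where it was found.

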